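Fit the R-clip to a hitch pin

ROBOT

A 7-joint arm with a two-finger parallel gripper is mounted at the origin on the work surface. World frame = base frame: x ahead of the robot, y to its left, z up, the work surface at z = 0. Lengths are in m, angles in rad, forces in N, time in s.
With the tool pointing down it reaches from about 0.35 to 0.9 m from the base axis. Payload 19.9 kg.
Tool frame: the origin (TCP) lies between the finger pads; the fingertips stand 19 mm ahead of it and the grasp point (between the pads) is the TCP; z points along the fingers, y is the direction in which the jaws open and shut (so a half turn about z gives the same grasp; the last joint's range is limited). The gripper opens to 94 mm and grips with 3 to 60 N. Pads are 16 mm wide; open, the fingers measure 119 mm over their backs; the gripper's body (75 mm by 177 mm) begins 78 mm behind the grasp point.
Start: joints at [1.288, 0.417, -0.01, 1.614, 0.005, 1.111, -0.053], TCP at [0.149, -0.607, 0.224] pointing down, gripper open.
Joint ranges: [-2.81, 2.81], [-0.39, 2.02], [-1.27, 1.25], [0.06, 2.57], [-1.19, 4.33], [0.19, 2], [-2.82, 2.82]. Speed limits (rad/s): [1.89, 1.89, 2.39, 2.39, 3.01, 3.01, 3.01].

INTERFACE

Orientations are given as a 3x3 rotation matrix whose columns are the frame's x, y, z axes.
In Python, from rig import robot gives the robot as it stands. Calls block until the motion is done:
- robot.move_ptp(position, orientation): joint-space move of the TCP to a pose.
- robot.move_linear(position, velocity=0.15, frame=None, threshold=None): straight line of the TCP; frame=None keeps the orientation; velocity is the mean speed in m/s. With threshold (N) it stops when the force on the tool has changed by that much, and returns True; else False.
- robot.goto_joints(angles): joint-space move.
- robot.gripper_to(opening): finger opening in m; the grip force is fixed at half the most; returns when the fingers have stopped.
- robot.pause(seconds).
- robot.ik(position, orientation): joint angles nearest the present ones, or None.
- robot.get_state(): the state.
- robot.grab_frame(name): name is "scene" or "top" or "wrist"; returns the picture (420x560x3 uint8, red, green, blue); there is no depth.
- robot.camera_info(name): a dict with "fx", "fy", "cx", "cy" (pixels), "rvec" (rotation vector, rad) and "tvec" (3), from world to camera coordinates, as OpenCV has them. Camera axes: x right, y down, z forward; pixel columns grow to the right and rows downward; lengths in m; the calibration is good to about 2 mm. A picture is of the moment at which its call begins: read the wrist's pose just before it. camera_info takes no time and is no camera call; for the wrist camera it gives the pose at the moment of the call.
A pose or a line that the arm cannot do raises robot.PlanningError and nothing moves.
- robot.sign_off(): hands the job in, once; it reports no verdict.
The state is a dict: "time": time; "qpos": joint angles; "joint_vel": joint speeds; "effort": joint torques, N m; "ee_pos": TCP position; "tool_rot": TCP orientation; "force": force on the tool from outside, world axes, zero at the start; "moment": the same for the moment, N m; "opening": finger opening in m.
Only numpy, scipy, OpenCV 4.12 (cv2) and the standard library are available. Lean on these libraries where they do the work, as an engineer would, in place of code of your own. Each camera call takes 0.05 s, during which the arm holds its last target.

TASK

Take the large R-clip off its wooden rest, push its straight leg through the cross-hole of the upright hitch pin so that its bent leg rides over the pin and snaps fully home around it, and let it go there. Feel for the hole and push gently, never ram the pin, and leave the other parts on the table where they are.

Things in the scene. Friction and masses are not known exactly. Their poses are not given: they have to be found in the camera images.
- clip: Large R-clip of 7 mm round steel spring wire, 139 mm long, about 90 g, lying flat. Origin: on the centre line of its straight leg, at the point that lies on the pin's axis when the clip is home. +x along the straight leg to its tip, the direction it is pushed; +y to the bent leg; z square to its flat plane, up as it lies.
- clip_tip (a point): Cut, slightly bevelled end (flat, 5 mm across) of the clip's straight leg, 48 mm from the clip's origin along its +x.
- clip_grip (a point): Middle of the clip's U-shaped loop, x = -66, y = 13 mm in the clip's frame: two parallel wires at y = 0 and 26 mm, x = -75 to -48 mm, 33 mm over their outsides, joined by a half circle behind (outside at x = -91 mm). Grip the loop here, across y.
- clip_hollow (a point): Hollow of the bent leg that takes the pin (x = 0, wire centre at y = 16 mm). Humps at x = 17 and -17, y = 11 mm; flared end x = 42, y = 25; behind, in to y = 8 at x = -28. The leg springs sideways about a pivot at x = -48, y = 26 (3 N m/rad); the loop is rigid. About 7 to 18 N along the clip snaps it over the pin, then little is felt; pushed beyond home it wedges stiffly.
- fork: Grey drawbar fork, fixed. Origin: on the pin's axis at table level, z up. Top plate 115 x 110 mm (45 mm to -x of the pin), upper face 50 mm above the table; a dark bar leaves it to +x; two 5 mm high bolt heads on the plate at x = 50, y = +-38 mm. The upright hitch pin stands out of the plate; its cross-hole runs along the fork's x axis, the -x side faces the robot.
- pin_axis (a point): On the axis of the round steel hitch pin (30 mm diameter), at the plate's upper face, 50 mm up. The pin sits at another height each time, not measured: its 10 mm round cross-hole is centred 14 to 46 mm above this point; the pin's top is 33 mm above the hole's centre. The pin does not turn, nor slip up or down when pushed gently.
- bar_end (a point): Middle of the upper far edge of the dark bar (50 mm wide) held in the fork, 120 mm from the pin's axis along the fork's +x, 35 mm above the table.
- rest: Brown wooden offcut, fixed, 96 x 70 x 25 mm high, on which the clip lies flat (wire centre 28.5 mm above the table), its loop standing out beyond the edge towards the robot, free underneath. Origin: centre of its underside.
- small_clip: A smaller R-clip (76 mm long, 5 mm wire) lying on the table; not to be used. Origin: on its straight leg.
- washer: Flat steel washer, 48 mm across, 5 mm thick; origin: centre of its underside; leave it.
- link: Dark steel link plate with two holes, 100 x 35 x 8 mm; leave it.
- wrench: Wrench lying on the table; leave it.
- tape_core: Cardboard tape core standing on end, 84 mm across, 48 mm high; leave it.
- jar: Clear plastic jar, 60 mm across, 85 mm high; leave it.
- small_carton: Closed cardboard carton, 120 x 90 x 60 mm, does not move.

How it is judged:
By the outcome, as a careful person would: the job done as asked, in the order asked, and still so for the second after the job is handed in, with the robot touching nothing.
It also fails if it takes over 72 s, if anything falls off the work surface, if the arm or the gripper's body presses on something with over 40 N, if the wrist force passes 120 N, or if a joint passes its speed limit or range.

## Working session

There is one attempt and no reset: what is moved stays moved. The work goes in short steps, each a Python script; the robot and the scene stay as the last script left them, time stands still between calls to the robot, and variables do not carry over. Pictures are saved under pics/ and viewed, and the job is handed in when it is done.

```bash
ls; mkdir -p pics; cat > h.py <<'E'
import numpy as np, cv2
from rig import robot
def P(n):
    i=robot.camera_info(n); K=np.array([[i['fx'],0,i['cx']],[0,i['fy'],i['cy']],[0,0,1.]])
    R=cv2.Rodrigues(np.array(i['rvec'],float))[0]; return K,R,np.array(i['tvec'],float).ravel()
def back(n,u,v,z,c=None):
    K,R,t=c or P(n); d=R.T@np.linalg.solve(K,[u,v,1.]); o=-R.T@t
    return o+d*(z-o[2])/d[2]
def proj(n,p,c=None):
    K,R,t=c or P(n); q=K@(R@np.asarray(p,float)+t); return q[:2]/q[2]
def crop(im,x0,y0,x1,y1,s): return cv2.resize(im[y0:y1,x0:x1],None,fx=s,fy=s,interpolation=cv2.INTER_CUBIC)
def save(f,im): cv2.imwrite(f,im[:,:,::-1])
E
python3 - <<'E'
from h import *
for n in("scene","top"):
    im=robot.grab_frame(n); np.save(n+'.npy',im); save(f'pics/{n}0.png',im); K,R,t=P(n); print(n,K[0,0],-R.T@t,R[2])
print(robot.get_state())
E
```

```text
pics
scene 483.7276990205633 [ 1.17457053 -0.48476675  0.89748767] [-0.50104802  0.4242872  -0.75427531]
top 383.90329979651597 [ 0.5334272  -0.00845278  0.89341716] [ 0.09537637 -0.01459046 -0.99533435]
{'time': 0.1, 'qpos': array([ 1.2885094 ,  0.41790415, -0.01028377,  1.61410216,  0.00468155,
        1.11066146, -0.05300427]), 'joint_vel': array([-0.00024489,  0.00022271,  0.00229898, -0.00173521, -0.00027679,
        0.00074266, -0.00038517]), 'effort': array([ 2.88297415e-03, -8.52583981e+01,  6.40963130e-01, -4.26695645e+01,
       -4.88705537e-02,  1.64141884e-02,  1.13517285e-04]), 'ee_pos': array([ 0.14895503, -0.6066787 ,  0.2238992 ]), 'tool_rot': array([[ 9.71155880e-01,  2.38445283e-01, -3.22450598e-04],
       [ 2.38445490e-01, -9.71155367e-01,  1.00066595e-03],
       [-7.45455516e-05, -1.04868952e-03, -9.99999447e-01]]), 'force': array([-0.18943076,  0.17287713, -0.04857758]), 'moment': array([ 0.02231392,  0.01316084, -0.01958455]), 'opening': 0.09418236572224427}
```

View pics/scene0.png

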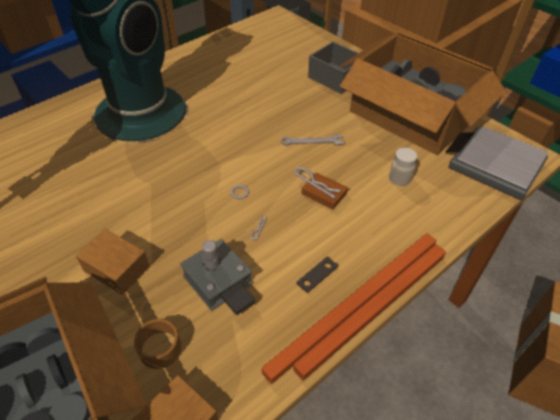

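View pics/top0.png

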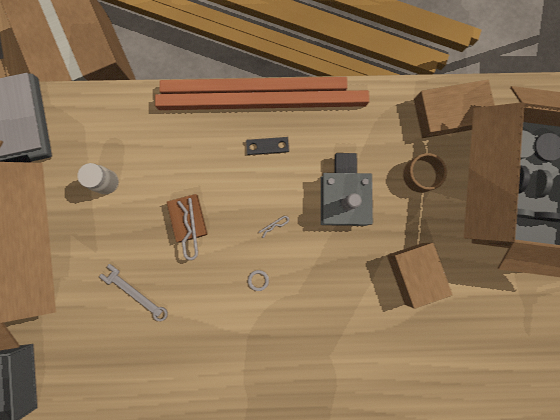

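The top view shows the clip on its rest near (187,225) with its loop toward the robot. The fork is near (347,195) and its bar points to +x.

```bash
python3 - <<'E'
from h import *
t=np.load('top.npy'); s=np.load('scene.npy')
a=crop(t,150,180,225,270,8); b=crop(t,305,140,385,235,8)
save('pics/tc.png',cv2.resize(a,(500,600))); save('pics/tf.png',cv2.resize(b,(505,600)))
save('pics/sf.png',crop(s,170,230,270,320,6)[:540]); save('pics/sc.png',crop(s,285,155,360,215,8))
E
```

```text
(no output)
```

View pics/tc.png

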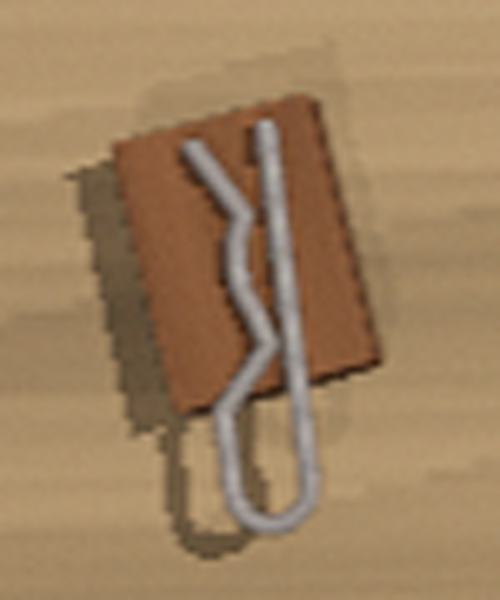

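View pics/tf.png

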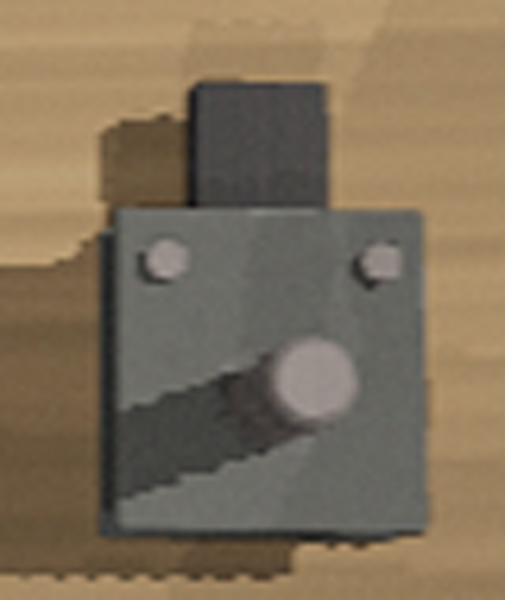

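View pics/sf.png

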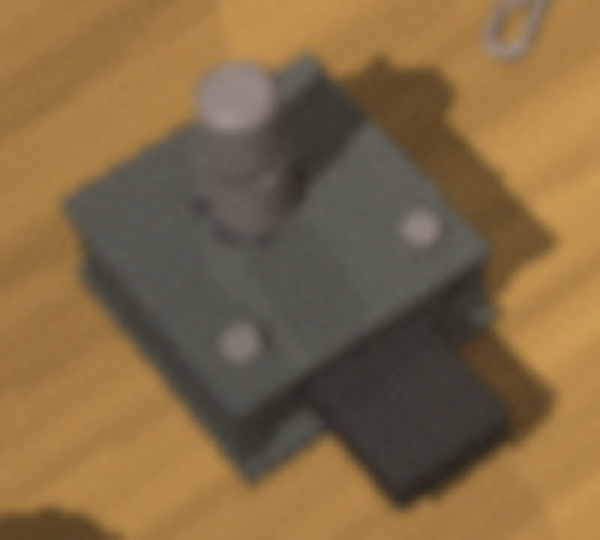

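View pics/sc.png

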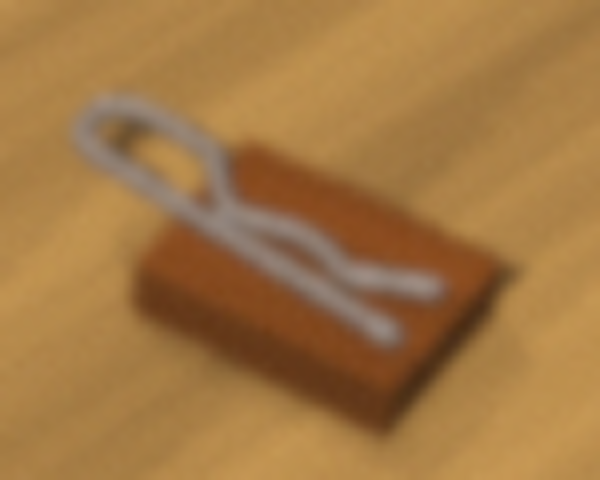

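```bash
python3 - <<'E'
from h import *
from scipy.optimize import least_squares
def un(p,s,x0,y0): return ((p[0]+.5)/s-.5+x0,(p[1]+.5)/s-.5+y0)
f=lambda p,z:back('top',*un(p,6.315,305,140),z)
g=lambda p,z:back('top',*un(p,6.667,150,180),z)
for n,p,z in [('boltL',(165,259),.055),('boltR',(382,262),.055),('c1',(117,211),.05),('c2',(424,210),.05),('c3',(427,527),.05),('c4',(117,529),.05),('b1',(193,84),.035),('b2',(327,84),.035)]: print(n,f(p,z).round(4))
for n,p in [('tip',(265,124)),('legmid',(285,280)),('legback',(307,440)),('loopend',(270,534)),('bentback',(224,420)),('bent2',(229,470)),('flare',(188,146))]: print(n,g(p,.0285).round(4))
S=lambda p:un(p,6,170,230)
for n,p in [('boltL',(420,229)),('boltR',(241,343))]: print('scene',n,back('scene',*S(p),.055).round(4))
r=least_squares(lambda x:np.r_[proj('top',x)-un((315,380),6.315,305,140),proj('scene',x)-S((237,97))],[.5,-.1,.12]); print('pintop',r.x,r.fun)
Q=lambda p:un(p,8,285,155)
for n,p in [('tip',(390,332)),('loopend',(82,118))]: print('sc',n,back('scene',*Q(p),.0285).round(4))
E
```

```text
boltL [ 0.6796 -0.1502  0.055 ]
boltR [ 0.6768 -0.2265  0.055 ]
c1 [ 0.698  -0.1347  0.05  ]
c2 [ 0.696  -0.2436  0.05  ]
c3 [ 0.5836 -0.2391  0.05  ]
c4 [ 0.5855 -0.1305  0.05  ]
b1 [ 0.7469 -0.1663  0.035 ]
b2 [ 0.7459 -0.2149  0.035 ]
tip [0.6512 0.1677 0.0285]
legmid [0.5979 0.1611 0.0285]
legback [0.5439 0.154  0.0285]
loopend [0.5129 0.1665 0.0285]
bentback [0.5513 0.1818 0.0285]
bent2 [0.5345 0.1802 0.0285]
flare [0.6443 0.1937 0.0285]
scene boltL [ 0.6833 -0.1506  0.055 ]
scene boltR [ 0.6806 -0.2263  0.055 ]
pintop [ 0.63004289 -0.18703413  0.10969755] [-0.72130228 -0.49763531 -0.87598353 -0.01497714]
sc tip [0.6502 0.169  0.0285]
sc loopend [0.5174 0.1619 0.0285]
```

```bash
python3 - <<'E'
from h import *
K,R,t=P('wrist'); s=robot.get_state(); T=s['tool_rot']; c=-R.T@t
print('cam in tool',T.T@(c-s['ee_pos']),'\naxes(in tool cols)',(T.T@R.T).round(3),K[0,0])
# candidate viewing poses
for psi in (-.037,):
  for a in (0,20,30,40,50,60):
    a_=np.radians(a)
    z=np.array([np.sin(a_)*np.cos(psi),np.sin(a_)*np.sin(psi),-np.cos(a_)])
    for sg in (1,-1):
      y=sg*np.array([-np.sin(psi),np.cos(psi),0]); x=np.cross(y,z); O=np.c_[x,y,z]
      for d in (.12,.2,.28):
        p=np.array([.63,-.187,.08])-z*d
        q=robot.ik(p,O)
        cc=p+O@(T.T@(c-s['ee_pos']))
        print(a,sg,d,p.round(3),q is not None,'cam',cc.round(3), None if q is None else np.round(q,2))
E
```

```text
cam in tool [ 0.07833199 -0.00026427 -0.16161969] 
axes(in tool cols) [[ 0.001 -0.962 -0.272]
 [ 1.     0.001  0.   ]
 [-0.    -0.272  0.962]] 332.33238167682623
0 1 0.12 [ 0.63  -0.187  0.2  ] True cam [ 0.552 -0.184  0.362] [ 0.72  0.59 -0.7   1.53  0.4   1.17  1.48]
0 1 0.2 [ 0.63  -0.187  0.28 ] True cam [ 0.552 -0.184  0.442] [ 0.73  0.52 -0.72  1.44  0.35  1.3   1.52]
0 1 0.28 [ 0.63  -0.187  0.36 ] True cam [ 0.552 -0.184  0.522] [ 0.72  0.48 -0.72  1.32  0.31  1.45  1.55]
0 -1 0.12 [ 0.63  -0.187  0.2  ] True cam [ 0.708 -0.19   0.362] [ 0.46  0.51 -0.3   1.54  0.16  1.11 -1.49]
0 -1 0.2 [ 0.63  -0.187  0.28 ] True cam [ 0.708 -0.19   0.442] [ 0.47  0.45 -0.33  1.45  0.15  1.26 -1.48]
0 -1 0.28 [ 0.63  -0.187  0.36 ] True cam [ 0.708 -0.19   0.522] [ 0.48  0.42 -0.35  1.33  0.14  1.42 -1.47]
20 1 0.12 [ 0.589 -0.185  0.193] True cam [ 0.46  -0.181  0.318] [ 0.84  0.34 -0.64  1.92  0.22  0.61  1.63]
20 1 0.2 [ 0.562 -0.184  0.268] True cam [ 0.433 -0.18   0.393] [ 0.85  0.19 -0.6   1.9   0.03  0.75  1.79]
20 1 0.28 [ 0.534 -0.183  0.343] True cam [ 0.405 -0.179  0.468] [ 0.82 
[... 2019 characters left out ...]
181  0.209] True cam [ 0.403 -0.178  0.372] [ 1.61  0.1  -1.09  2.46  4.25  0.33  0.88]
50 -1 0.28 [ 0.416 -0.179  0.26 ] True cam [ 0.342 -0.176  0.424] [-0.15 -0.34  0.68  2.54 -1.14  0.22  0.02]
60 1 0.12 [ 0.526 -0.183  0.14 ] True cam [ 0.347 -0.177  0.153] [ 1.47  0.68 -1.09  2.48  3.21  0.59 -0.9 ]
60 1 0.2 [ 0.457 -0.181  0.18 ] False cam [ 0.278 -0.174  0.193] None
60 1 0.28 [ 0.388 -0.178  0.22 ] False cam [ 0.209 -0.172  0.233] None
60 -1 0.12 [ 0.526 -0.183  0.14 ] True cam [ 0.425 -0.179  0.289] [ 1.47  0.68 -1.09  2.48  3.21  0.59  2.25]
60 -1 0.2 [ 0.457 -0.181  0.18 ] False cam [ 0.356 -0.177  0.329] None
60 -1 0.28 [ 0.388 -0.178  0.22 ] False cam [ 0.287 -0.174  0.369] None
```

```bash
cat >> h.py <<'E'
def ori(psi,a=0):
    z=np.array([np.sin(a)*np.cos(psi),np.sin(a)*np.sin(psi),-np.cos(a)]); y=np.array([-np.sin(psi),np.cos(psi),0]); return np.c_[np.cross(y,z),y,z]
def wpic(f):
    c=P('wrist'); im=robot.grab_frame('wrist'); save(f,im); np.save(f.split('/')[-1][:-4]+'.npy',im); np.savez(f.split('/')[-1][:-4]+'_c.npz',K=c[0],R=c[1],t=c[2]); return c,im
def ld(n): d=np.load(n+'_c.npz'); return d['K'],d['R'],d['t']
E
python3 - <<'E'
from h import *
O=ori(-.037,np.radians(30)); p=np.array([.63,-.187,.08])-O[:,2]*.15
robot.move_ptp(p,O); robot.pause(.2)
c,im=wpic('pics/w1.png'); s=robot.get_state(); print(s['time'],s['ee_pos'],s['force'],proj('wrist',[.6295,-.187,.077],c))
E
```

```text
2.4583 [ 0.55502664 -0.18450973  0.20988922] [-0.54585766 -0.02768625  0.5496805 ] [276.9061201 199.4513649]
```

View pics/w1.png

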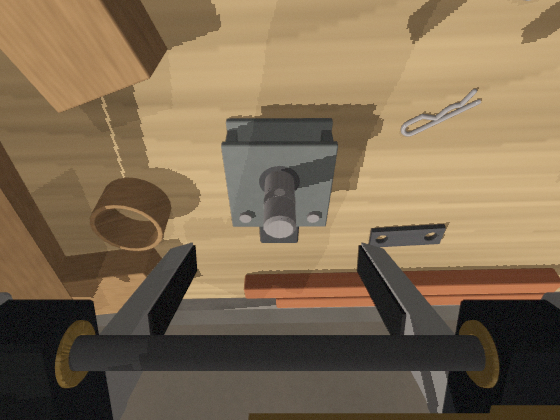

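```bash
python3 - <<'E'
from h import *
im=np.load('w1.npy'); save('pics/w1c.png',crop(im,215,110,345,250,5)[:700][:600])
c=ld('w1')
for z in (.03,.04,.05): print(z)
E
python3 -c "
import cv2;im=cv2.imread('pics/w1.png');cv2.imwrite('pics/w1d.png',cv2.resize(im[155:245,235:325],(720,600)[:1]*1+(720,),interpolation=cv2.INTER_CUBIC)[:600])" ; echo
```

```text
0.03
0.04
0.05
```

```bash
python3 -c "
import cv2;im=cv2.imread('pics/w1.png');cv2.imwrite('pics/w1e.png',cv2.resize(im[165:240,240:320],None,fx=8,fy=8,interpolation=cv2.INTER_CUBIC))"
```

```text
(no output)
```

View pics/w1e.png

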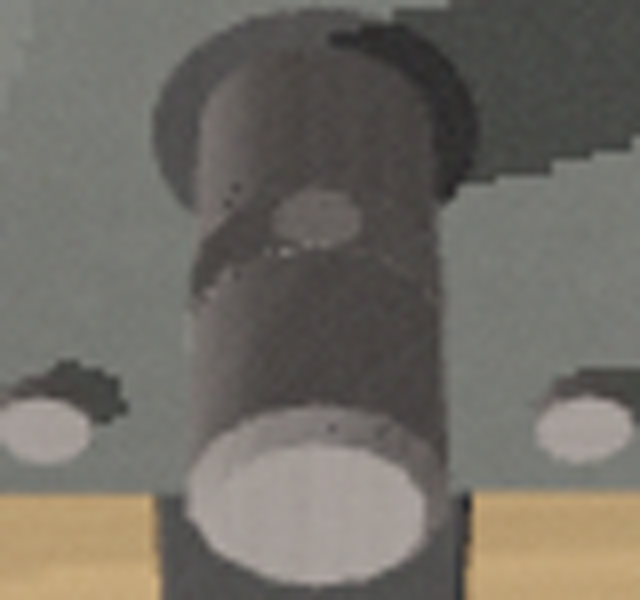

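View pics/w1c.png

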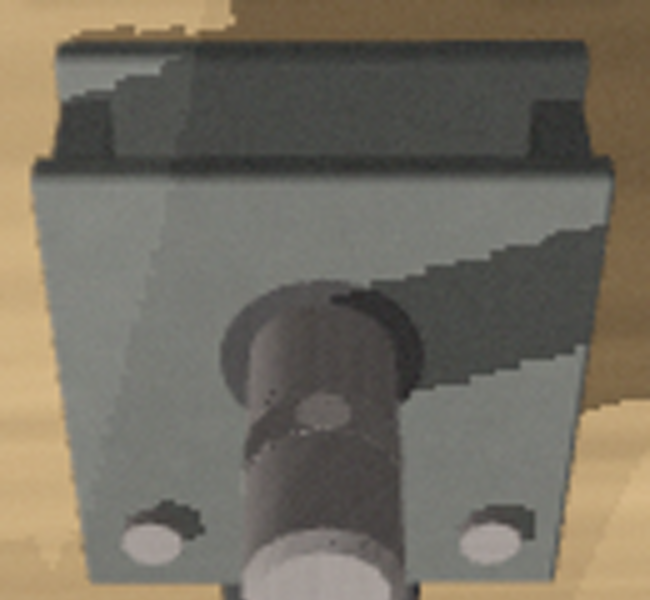

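```bash
python3 - <<'E'
from h import *
from scipy.optimize import least_squares
c=ld('w1')
e=lambda p:(240+(p[0]+.5)/8-.5,165+(p[1]+.5)/8-.5); d=lambda p:(215+(p[0]+.5)/5-.5,110+(p[1]+.5)/5-.5)
B=lambda p,z:back(0,*p,z,c)
obs=[]
for n,p,z,m in [('bR',e((43,432)),.055,(.05,-.038)),('bL',e((586,430)),.055,(.05,.038)),('c4',d((611,172)),.05,(-.045,.055)),('c3',d((34,172)),.05,(-.045,-.055)),('c2',d((90,582)),.05,(.07,-.055)),('c1',d((553,580)),.05,(.07,.055))]:
    q=B(p,z); print(n,q.round(4)); obs.append((m,q[:2],p,z))
def tf(x,m): return np.array([x[0]+np.cos(x[2])*m[0]-np.sin(x[2])*m[1],x[1]+np.sin(x[2])*m[0]+np.cos(x[2])*m[1]])
r=least_squares(lambda x:np.concatenate([tf(x,m)-q for m,q,_,_ in obs]),[.63,-.187,-.03]); print('fork',r.x,(r.fun*1e3).round(1))
x=r.x; h=e((318,218))
r2=least_squares(lambda v:proj(0,[*tf(x,(-.015,v[1])),v[0]],c)-h,[.077,0]); print('hole z,lat',r2.x)
t=e((308,510))  # top disc centre
r3=least_squares(lambda v:proj(0,[*tf(x,(0,v[1])),v[0]],c)-t,[.11,0]); print('top z,lat',r3.x)
E
```

```text
bR [ 0.6791 -0.2249  0.055 ]
bL [ 0.6815 -0.1484  0.055 ]
c4 [ 0.586  -0.1296  0.05  ]
c3 [ 0.582 -0.237  0.05 ]
c2 [ 0.6967 -0.2417  0.05  ]
c1 [ 0.7    -0.1327  0.05  ]
fork [ 0.62922272 -0.18486234 -0.0337268 ] [-1.2  0.4 -1.  -0.2  0.1  1.2  0.4 -1.3  0.6 -0.5  1.   0.4]
hole z,lat [0.08279288 0.00014441]
top z,lat [ 0.11459827 -0.00110695]
```

```bash
python3 - <<'E'
from h import *
robot.move_ptp([.5365,.166,.17],ori(.127)); robot.pause(.2)
c,im=wpic('pics/w2.png'); s=robot.get_state(); print(s['time'],s['ee_pos'])
R=lambda x,y:(.6036+np.cos(.127)*x-np.sin(.127)*y,.1616+np.sin(.127)*x+np.cos(.127)*y,.0285)
for m in [(.048,0),(-.075,0),(-.0875,.013),(-.075,.026),(.042,.025)]: print(m,proj(0,R(*m),c).round(1))
E
```

```text
4.0333 [0.53673336 0.16511992 0.17012313]
(0.048, 0) [265.3 311.2]
(-0.075, 0) [263.9 195.5]
(-0.0875, 0.013) [277.8 182.3]
(-0.075, 0.026) [291.7 195.4]
(0.042, 0.025) [289.4 306.1]
```

View pics/w2.png

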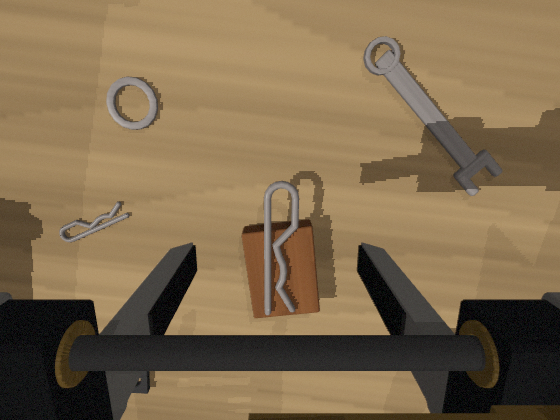

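```bash
python3 - <<'E'
from h import *
im=np.load('w2.npy'); save('pics/w2c.png',crop(im,235,172,330,322,4))
E
```

```text
(no output)
```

View pics/w2c.png

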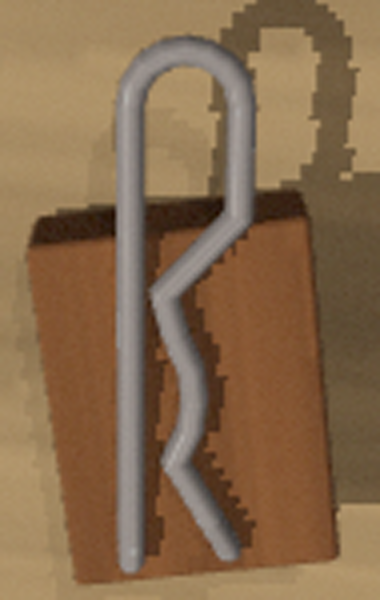

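```bash
python3 - <<'E'
from h import *
from scipy.optimize import least_squares
c=ld('w2'); u=lambda p:np.array([235+(p[0]+.5)/4-.5,172+(p[1]+.5)/4-.5])
obs=[((.048,0),(132,570)),((-.0875,.013),(187,51)),((-.06,0),(130,150)),((-.06,.026),(241,150)),((.042,.025),(233,555)),((-.048,.026),(239,215)),((.017,.011),(174,463)),((-.028,.008),(161,294))]
def w(x,m): return [x[0]+np.cos(x[2])*m[0]-np.sin(x[2])*m[1],x[1]+np.sin(x[2])*m[0]+np.cos(x[2])*m[1],.0285]
r=least_squares(lambda x:np.concatenate([proj(0,w(x,m),c)-u(p) for m,p in obs]),[.6036,.1616,.127],loss='soft_l1'); print(r.x,r.fun.reshape(-1,2).round(1) if r.fun.size==16 else r.fun.round(1))
print(w(r.x,(-.066,.013)))
E
```

```text
[0.60555128 0.16462837 0.12358128] [[ 0.1 -0.9]
 [-0.3  0.4]
 [ 0.1  4.1]
 [-0.3  4.2]
 [-0.9 -2.2]
 [ 0.  -0.1]
 [ 0.4 -1.1]
 [ 0.7 -0.4]]
[np.float64(0.5384521510325474), np.float64(0.16939361009488027), 0.0285]
```

```bash
python3 - <<'E'
from h import *
O=ori(.124)
robot.gripper_to(.06)
robot.move_linear([.5380,.168,.06],velocity=.12,frame=O)
print(robot.move_linear([.5380,.168,.0285],velocity=.05,threshold=8))
robot.pause(.2);s=robot.get_state();print(s['ee_pos'],s['force'])
robot.gripper_to(.02); robot.pause(.3)
s=robot.get_state();print(s['time'],s['opening'],s['ee_pos'],s['force'],s['moment'])
c,im=wpic('pics/w3.png')
E
```

```text
False
[0.53817683 0.1680431  0.02876759] [-1.06480294 -0.56625297 -0.02263969]
7.6417 0.03225217011443124 [0.53798253 0.16798892 0.02848659] [-0.1428304   0.182728    0.65728087] [ 0.14672512 -0.11835087  0.05784519]
```

View pics/w3.png

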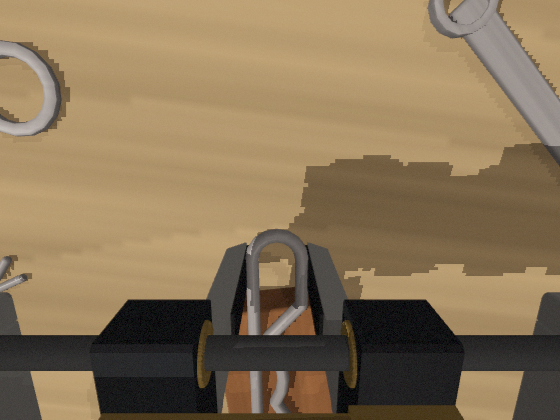

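```bash
cat >> h.py <<'E'
F=[.6292,-.1857,-.035]
def fk(x,y,z,F=F):
    c,s=np.cos(F[2]),np.sin(F[2]); return np.array([F[0]+c*x-s*y,F[1]+s*x+c*y,z])
def inf(p,F=F):
    c,s=np.cos(F[2]),np.sin(F[2]); d=np.asarray(p)[:2]-F[:2]; return np.array([c*d[0]+s*d[1],-s*d[0]+c*d[1],p[2]])
def st(m=''):
    s=robot.get_state(); print(m,round(s['time'],2),inf(s['ee_pos']).round(4),'F',s['force'].round(1),'M',s['moment'].round(2),'op',round(s['opening'],4)); return s
E
python3 - <<'E'
from h import *
p=robot.get_state()['ee_pos']
robot.move_linear([p[0],p[1],.07],velocity=.05)
robot.move_linear([p[0]-.02,p[1],.15],velocity=.15); st()
robot.move_ptp(fk(-.066,.013,.145),ori(F[2])); robot.pause(.4); st()
for n in ('top','scene'):
    im=robot.grab_frame(n); np.save(n+'1.npy',im)
t=np.load('top1.npy'); s=np.load('scene1.npy')
save('pics/t1.png',crop(t,300,140,390,265,5)[:600]);save('pics/s1.png',crop(s,160,180,290,290,5))
E
```

```text
9.38 [-0.1237  0.3494  0.1493] F [ 0.6  0.3 -1.8] M [ 0.06 -0.1  -0.  ] op 0.0324
 11.07 [-0.0659  0.0133  0.145 ] F [ 0.5 -1.  -0.3] M [ 0.05 -0.13 -0.03] op 0.0322
```

View pics/t1.png

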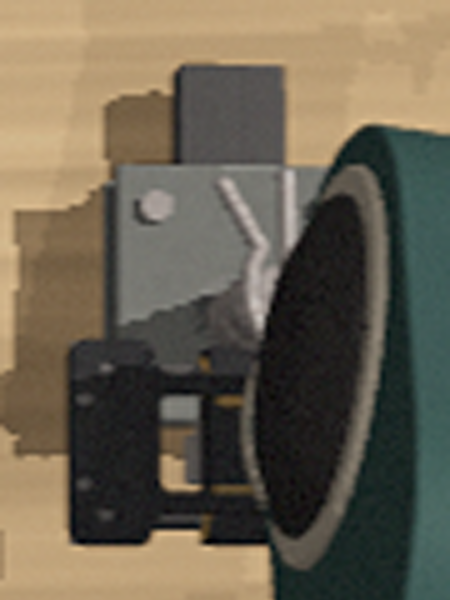

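View pics/s1.png

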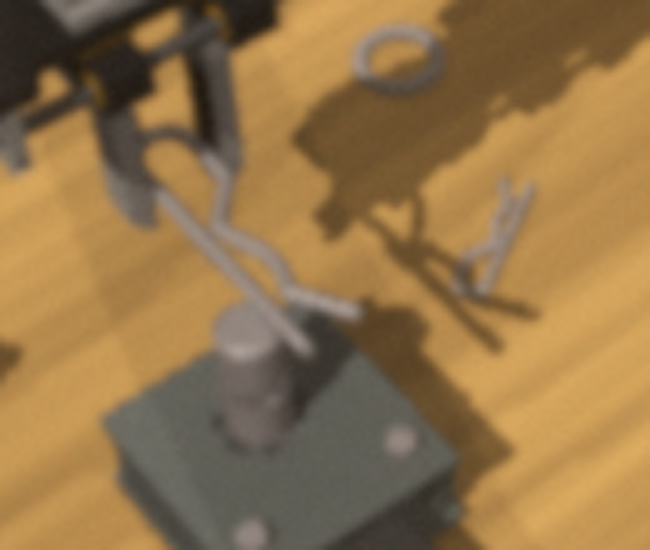

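```bash
python3 - <<'E'
from h import *
from scipy.optimize import least_squares
a=lambda p:(300+(p[0]+.5)/5-.5,140+(p[1]+.5)/5-.5); b=lambda p:(160+(p[0]+.5)/5-.5,180+(p[1]+.5)/5-.5)
r=least_squares(lambda x:np.r_[proj('top',x)-a((289,171)),proj('scene',x)-b((308,351))],[.67,-.18,.14]); print(inf(r.x),r.fun)
r=least_squares(lambda x:np.r_[proj('top',x)-a((221,181)),proj('scene',x)-b((357,314))],[.67,-.18,.14]); print('flare',inf(r.x),r.fun)
# scene: expected
for m in [(.048,0,.145),(.042,.025,.145),(.015,0,.082),(0,0,.115)]: print(m,(np.array(proj('scene',fk(*m)))-[160,180]+.5)*5-.5,(np.array(proj('top',fk(*m)))-[300,140]+.5)*5-.5)
E
```

```text
[ 0.04826755 -0.00028756  0.14385041] [-0.60026168 -0.41643026 -0.71936642  0.00293727]
flare [0.04415712 0.02623387 0.14187309] [-0.50380859 -0.35109248 -0.61206152  0.0130706 ]
(0.048, 0, 0.145) [304.38181392 348.43418509] [285.94792339 169.00973183]
(0.042, 0.025, 0.145) [347.71126326 307.374541  ] [223.16425268 183.15977055]
(0.015, 0, 0.082) [271.15688899 390.72955881] [252.97358096 273.76081807]
(0, 0, 0.115) [243.19298614 319.83279441] [270.41010302 298.74387484]
```

```bash
python3 - <<'E'
from h import *
robot.move_linear(fk(-.066,.013,.126),velocity=.05); robot.pause(.3); st()
print(robot.move_linear(fk(-.066,.013,.108),velocity=.012,threshold=2.5)); s=st('hit')
robot.pause(.1); st('hit2')
E
```

```text
12.0 [-0.0659  0.013   0.1262] F [ 0.3  0.  -0.6] M [ 0.01 -0.15 -0.03] op 0.0317
True
hit 12.88 [-0.0662  0.013   0.1157] F [1.2 0.2 1.6] M [-0.01 -0.46  0.02] op 0.032
hit2 12.98 [-0.0662  0.013   0.1158] F [ 1.5 -0.2  2. ] M [-0.06 -0.54 -0.01] op 0.032
```

```bash
cat >> h.py <<'E'
def probe(y,z,x0=-.137,x1=-.114,th=3,v=.012):
    robot.move_linear(fk(x0,y+.013,z),velocity=.04); robot.pause(.15)
    h=robot.move_linear(fk(x1,y+.013,z),velocity=v,threshold=th); s=st(f'probe y{y*1e3:.1f} z{z*1e3:.1f} hit={h}'); return h,s
E
python3 - <<'E'
from h import *
robot.move_linear(fk(-.066,.013,.124),velocity=.05)
robot.move_linear(fk(-.15,.013,.124),velocity=.12)
robot.move_linear(fk(-.145,.013,.0792),velocity=.08);robot.pause(.2);st()
for n in ('top','scene'):
    im=robot.grab_frame(n); np.save(n+'2.npy',im)
t=np.load('top2.npy'); s=np.load('scene2.npy')
save('pics/t2.png',crop(t,300,140,390,265,5)[:600]);save('pics/s2.png',crop(s,175,210,265,290,7))
h,_=probe(0,.0792)
if h: robot.move_linear(fk(-.137,.013,.0792),velocity=.04)
E
```

```text
15.07 [-0.1448  0.0129  0.0796] F [-0.2  0.2 -1.4] M [ 0.05 -0.07 -0.03] op 0.0321
probe y0.0 z79.2 hit=True 16.67 [-0.1271  0.0131  0.0788] F [-0.1 -0.9 -0.6] M [-0.   -0.16  0.01] op 0.0322
```

View pics/t2.png

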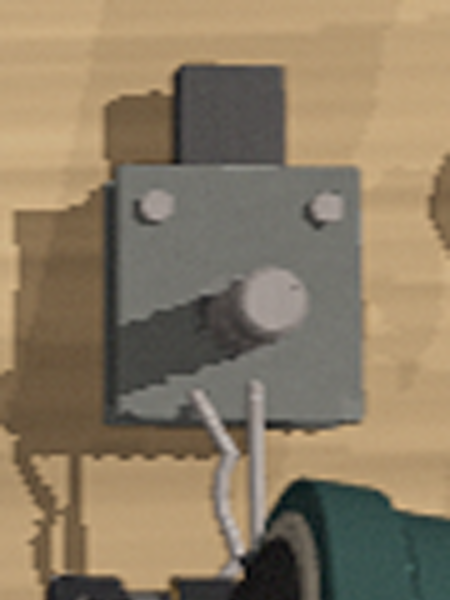

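View pics/s2.png

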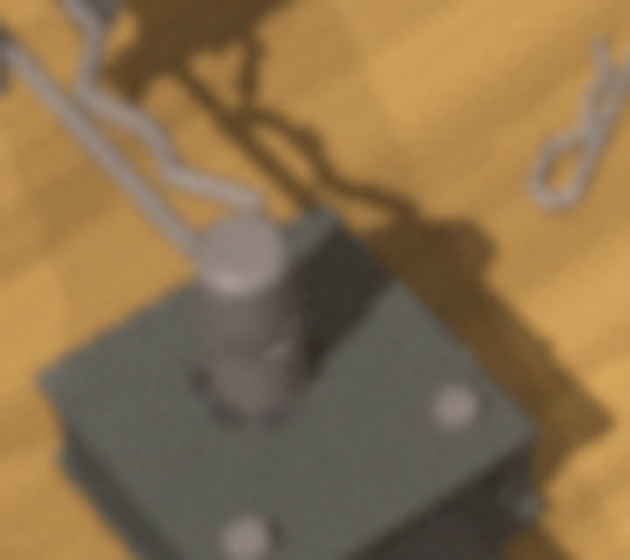

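```bash
python3 - <<'E'
from h import *
a=lambda p:(300+(p[0]+.5)/5-.5,140+(p[1]+.5)/5-.5)
print('pin',inf(back('top',*a((275,300)),.1122)))
for p in [(255.5,384),(256.5,450),(257.5,520)]: print(inf(back('top',*a(p),.0792)))
for p in [(155,206),(325,209)]: print('bolt',inf(back('top',*a(p),.055)))
st()
h,s=probe(0,.0792,th=4)
robot.pause(.1); st('after')
E
```

```text
pin [-0.00013182 -0.00251221  0.1122    ]
[-0.03205388 -0.00124626  0.0792    ]
[-0.06021926 -0.00141141  0.0792    ]
[-0.08988991 -0.00155964  0.0792    ]
bolt [0.04867022 0.03745726 0.055     ]
bolt [ 0.04825363 -0.03807048  0.055     ]
 17.06 [-0.1373  0.0129  0.0793] F [ 0.4 -0.5 -0.4] M [-0.01 -0.15 -0.  ] op 0.0317
probe y0.0 z79.2 hit=True 18.47 [-0.1271  0.0132  0.0787] F [ 1.  -0.2 -0.1] M [ 0.02 -0.31  0.05] op 0.0319
after 18.57 [-0.1274  0.0132  0.0786] F [-0.5 -0.4 -0.8] M [ 0.06 -0.11  0.04] op 0.0318
```

```bash
python3 - <<'E'
from h import *
for y,z in [(-.0013,.0785),(-.0013,.0795),(-.002,.0788)]:
    h,s=probe(y,z,x0=-.131,th=4)
    if not h: break
else: robot.move_linear(fk(-.131,.013+y,z),velocity=.04)
E
```

```text
probe y-1.3 z78.5 hit=True 19.47 [-0.1294  0.0118  0.078 ] F [-1.3  0.7 -1.2] M [-0.01 -0.02 -0.04] op 0.0318
probe y-1.3 z79.5 hit=True 20.49 [-0.1272  0.0118  0.079 ] F [ 0.  -0.5 -0.1] M [-0.03 -0.09 -0.04] op 0.0319
probe y-2.0 z78.8 hit=True 21.39 [-0.1294  0.0111  0.0783] F [-1.1  0.4 -0.7] M [ 0.08  0.   -0.05] op 0.032
```

```bash
cat >> h.py <<'E'
def inc(y,z,xs,fmax=5):
    robot.move_linear(fk(xs[0],y+.013,z),velocity=.04); robot.pause(.2); f0=robot.get_state()['force']; out=[]
    for x in xs[1:]:
        robot.move_linear(fk(x,y+.013,z),velocity=.02); robot.pause(.05)
        s=robot.get_state(); f=s['force']-f0; p=inf(s['ee_pos']); out.append((round(x*1e3,1),*(p*1e3).round(1),*f.round(1)))
        if np.linalg.norm(f)>fmax: break
    print(f'y{y*1e3:.1f} z{z*1e3:.1f} t{s["time"]:.1f}'); [print('  ',*o) for o in out]; return s
E
python3 - <<'E'
from h import *
inc(-.0013,.0788,np.arange(-.1315,-.118,.001))
E
```

```text
y-1.3 z78.8 t23.0
   -130.5 -130.5 11.7 78.8 -0.1 -0.3 0.6
   -129.5 -129.5 11.7 78.8 0.6 -0.7 0.9
   -128.5 -129.0 11.7 78.6 -5.9 0.6 0.0
```

```bash
python3 - <<'E'
from h import *
for y,z in [(-.0008,.0803),(-.0008,.0812)]:
    s=inc(y,z,np.r_[-.131,np.arange(-.1295,-.118,.0012)])
    if inf(s['ee_pos'])[0]>-.12: break
E
```

```text
y-0.8 z80.3 t26.4
   -129.5 -129.4 12.2 80.3 -0.1 0.4 0.3
   -128.3 -128.3 12.2 80.3 0.4 -0.3 0.1
   -127.1 -127.1 12.2 80.3 -0.0 -0.3 0.4
   -125.9 -125.7 12.2 80.4 0.9 -0.9 -0.1
   -124.7 -124.6 12.2 80.3 0.1 -0.7 -0.4
   -123.5 -123.4 12.2 80.3 0.3 0.1 1.4
   -122.3 -122.2 12.2 80.3 0.3 -0.9 0.6
   -121.1 -121.0 12.2 80.3 0.5 -0.1 -0.4
   -119.9 -119.8 12.2 80.3 0.5 -0.9 0.5
   -118.7 -118.7 12.2 80.3 0.8 -1.2 0.9
```

```bash
cat >> h.py <<'E'
def push(y,z,xs,fmax=30,v=.03):
    out=[]
    for x in xs:
        robot.move_linear(fk(x,y+.013,z),velocity=v); 
        s=robot.get_state(); f=s['force']; p=inf(s['ee_pos']); out.append((round(x*1e3,1),*(p*1e3).round(1),'F',*f.round(1),'M',*s['moment'].round(2),s['opening'].round(4)))
        if np.linalg.norm(f)>fmax: break
    print(s['time']); [print('  ',*o) for o in out]; return s
E
python3 - <<'E'
from h import *
push(-.0008,.0808,np.arange(-.116,-.1029,.002),fmax=8)
E
```

```text
Traceback (most recent call last):
  File "h.py", line 39, in push
    s=robot.get_state(); f=s['force']; p=inf(s['ee_pos']); out.append((round(x*1e3,1),*(p*1e3).round(1),'F',*f.round(1),'M',*s['moment'].round(2),s['opening'].round(4)))
                                                                                                                                                  ^^^^^^^^^^^^^^^^^^
AttributeError: 'float' object has no attribute 'round'
```

```bash
sed -i "s/s\['opening'\].round(4)/round(s['opening'],4)/" h.py
python3 - <<'E'
from h import *
push(-.0008,.0808,np.arange(-.114,-.1029,.002),fmax=8)
E
```

```text
28.1917
   -114.0 -113.9 12.2 80.8 F 1.0 0.2 -1.0 M -0.0 -0.16 0.0 0.0321
   -112.0 -111.9 12.2 80.8 F 0.2 -0.2 -0.8 M 0.08 -0.16 0.03 0.0319
   -110.0 -109.9 12.2 80.8 F -0.4 1.1 -0.5 M 0.01 -0.22 -0.03 0.0322
   -108.0 -107.9 12.2 80.8 F 0.0 0.1 -1.0 M -0.01 -0.16 0.01 0.0322
   -106.0 -105.9 12.2 80.8 F 0.6 0.7 -1.3 M 0.06 -0.15 -0.01 0.0323
   -104.0 -103.9 12.2 80.8 F -0.3 0.7 0.4 M 0.02 -0.21 0.02 0.0318
```

```bash
python3 - <<'E'
from h import *
push(-.0008,.0808,np.arange(-.102,-.0799,.002),fmax=25)
E
```

```text
31.1917
   -102.0 -101.9 12.2 80.8 F 0.4 -0.5 -0.1 M 0.05 -0.12 0.02 0.0321
   -100.0 -99.9 12.3 80.8 F 0.1 0.7 -0.3 M 0.06 -0.21 0.07 0.0316
   -98.0 -97.9 12.3 80.8 F 0.7 1.3 -0.4 M 0.24 -0.15 0.09 0.0321
   -96.0 -95.9 12.3 80.8 F -1.0 1.8 -1.5 M 0.4 0.09 0.14 0.0321
   -94.0 -93.5 12.3 80.9 F 2.0 1.4 -0.2 M 0.5 -0.4 0.14 0.0321
   -92.0 -91.9 12.3 80.8 F -1.5 1.7 -0.8 M 0.62 -0.05 0.25 0.0313
   -90.0 -90.2 12.3 80.7 F -2.3 3.9 -0.8 M 0.86 0.39 0.29 0.032
   -88.0 -87.9 12.5 80.8 F -1.5 2.9 -0.5 M 0.96 0.19 0.35 0.0322
   -86.0 -85.3 12.3 81.0 F 1.5 4.0 -0.6 M 0.98 -0.58 0.4 0.0318
   -84.0 -83.4 12.3 81.0 F 3.6 3.9 -0.6 M 0.9 -0.86 0.31 0.0319
   -82.0 -81.6 12.2 80.9 F 2.9 4.0 -0.8 M 0.9 -0.93 0.33 0.032
   -80.0 -79.8 12.1 80.8 F 3.3 3.9 -0.4 M 0.83 -0.75 0.28 0.0322
```

```bash
python3 - <<'E'
from h import *
push(-.0008,.0808,[-.077,-.074,-.071,-.069,-.068,-.067,-.066],fmax=12,v=.02)
robot.pause(.2); st('end')
wpic('pics/w4.png')
for n in ('top','scene'):
    im=robot.grab_frame(n); np.save(n+'3.npy',im)
t=np.load('top3.npy'); s=np.load('scene3.npy')
save('pics/t3.png',crop(t,300,140,390,265,5)[:600]);save('pics/s3.png',crop(s,160,190,270,290,6))
E
```

```text
33.0917
   -77.0 -76.7 12.2 80.8 F 2.8 2.6 -0.9 M 0.75 -0.71 0.24 0.0321
   -74.0 -73.8 12.1 80.8 F 0.4 3.2 -1.6 M 0.72 -0.54 0.21 0.032
   -71.0 -70.8 12.2 80.8 F 1.8 2.9 -0.3 M 0.72 -0.41 0.21 0.0321
   -69.0 -68.7 12.2 80.9 F 2.1 3.9 -1.1 M 0.74 -0.45 0.23 0.032
   -68.0 -68.0 12.2 80.8 F 0.1 3.1 -0.5 M 0.82 -0.12 0.22 0.032
   -67.0 -67.1 12.3 80.7 F -1.3 4.7 -0.5 M 0.86 0.19 0.22 0.0322
   -66.0 -66.0 12.3 80.8 F -2.3 4.2 -0.6 M 0.93 0.24 0.29 0.0321
end 33.29 [-0.066   0.0122  0.0808] F [-1.1  3.8 -1. ] M [0.92 0.23 0.28] op 0.0318
```

View pics/w4.png

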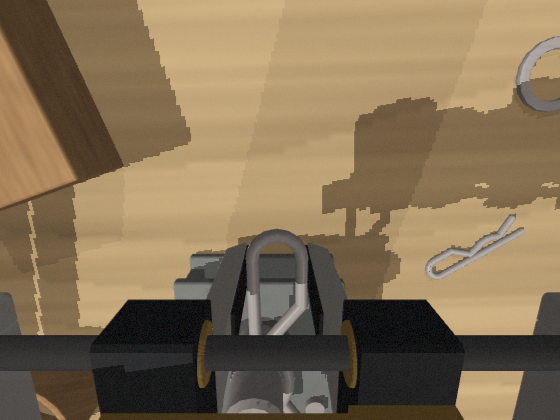

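View pics/s3.png

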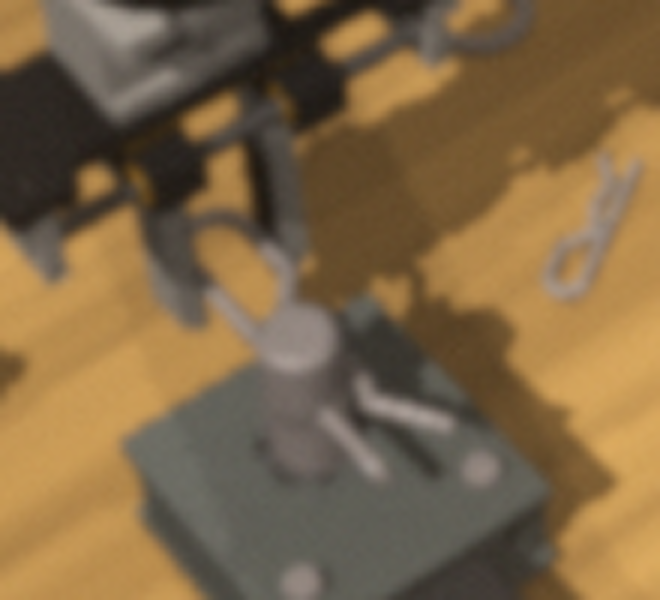

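View pics/t3.png

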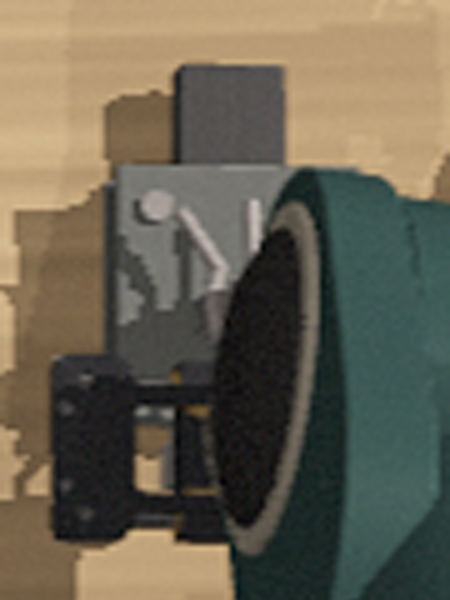

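```bash
python3 - <<'E'
from h import *
push(-.0006,.0808,[-.0655,-.065,-.0645],fmax=9,v=.02)
robot.pause(.2); st('end')
E
```

```text
34.1917
   -65.5 -65.5 12.4 80.8 F -2.9 4.4 -1.3 M 0.92 0.4 0.24 0.0317
   -65.0 -65.0 12.4 80.8 F -1.6 4.3 -0.3 M 0.98 0.32 0.26 0.032
   -64.5 -64.5 12.4 80.8 F -1.7 3.8 -1.1 M 0.98 0.31 0.27 0.0319
end 34.39 [-0.0645  0.0124  0.0808] F [-0.8  4.1 -0.4] M [1.08 0.39 0.22] op 0.0322
```

```bash
python3 - <<'E'
from h import *
from scipy.optimize import least_squares
a=lambda p:(300+(p[0]+.5)/5-.5,140+(p[1]+.5)/5-.5); b=lambda p:(160+(p[0]+.5)/6-.5,190+(p[1]+.5)/6-.5)
r=least_squares(lambda x:np.r_[proj('top',x)-a((253,202)),proj('scene',x)-b((382,476))],[.67,-.18,.08]); print(inf(r.x),r.fun)
print('pin top',inf(back('scene',*b((298,337)),.1138)))
E
```

```text
[ 0.04738856 -0.00029707  0.07804015] [-0.3948518  -0.27419286 -0.45895482  0.00357627]
pin top [ 0.00514398 -0.00111366  0.1138    ]
```

```bash
python3 - <<'E'
from h import *
push(-.0006,.0808,[-.0659],v=.02); robot.pause(.1)
robot.gripper_to(.06); robot.pause(.3); st('rel')
robot.move_linear(fk(-.0659,.0124,.17),velocity=.1)
robot.move_linear(fk(-.19,.0124,.22),velocity=.2,frame=ori(F[2],np.radians(20))); robot.pause(.2); st()
wpic('pics/w5.png')
for n in ('top','scene'):
    im=robot.grab_frame(n); np.save(n+'4.npy',im)
t=np.load('top4.npy'); s=np.load('scene4.npy')
save('pics/t4.png',crop(t,300,140,390,265,5)[:600]);save('pics/s4.png',crop(s,160,190,270,290,6))
E
```

```text
34.6417
   -65.9 -65.8 12.3 80.9 F -1.2 4.1 -0.5 M 0.9 0.08 0.22 0.0321
rel 35.67 [-0.0659  0.0124  0.0808] F [ 0.8  0.8 -0.8] M [ 0.05 -0.1  -0.01] op 0.0597
 37.73 [-0.1893  0.0127  0.2195] F [-0.7 -0.3 -0. ] M [ 0.03  0.22 -0.  ] op 0.06
```

View pics/w5.png

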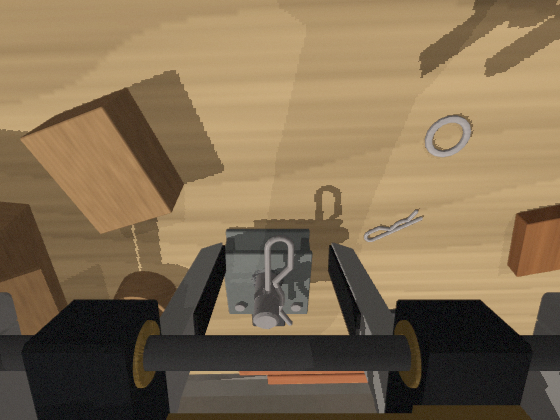

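View pics/s4.png

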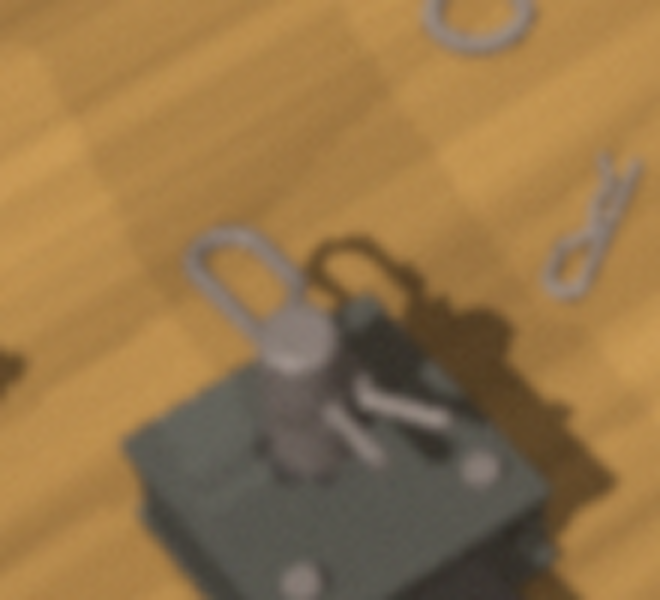

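View pics/t4.png

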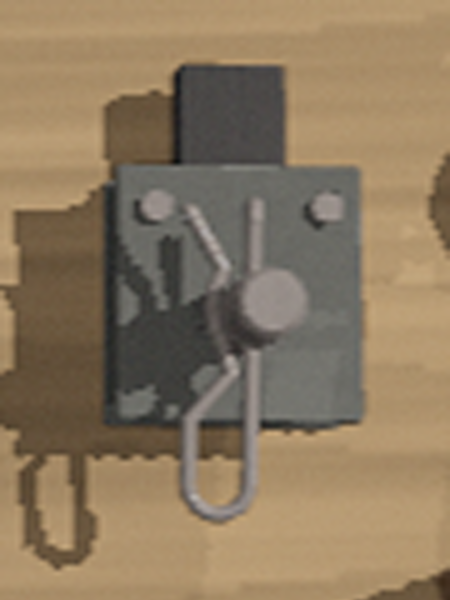

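```bash
python3 - <<'E'
from h import *
from scipy.optimize import least_squares
a=lambda p:(300+(p[0]+.5)/5-.5,140+(p[1]+.5)/5-.5); b=lambda p:(160+(p[0]+.5)/6-.5,190+(p[1]+.5)/6-.5)
for n,p,q in [('tip',(257,200),(378,464)),('loop',(222,516),(192,240)),('flare',(191,208),(448,418))]:
    r=least_squares(lambda x:np.r_[proj('top',x)-a(p),proj('scene',x)-b(q)],[.67,-.18,.08]); print(n,inf(r.x),r.fun.round(2))
for p in [(223,275),(233,365),(257,200),(222,516)]: print(inf(back('top',*a(p),.08)))
im=np.load('w5.npy'); save('pics/w5c.png',crop(im,220,225,320,335,5))
E
```

```text
tip [ 0.04688382 -0.00072019  0.08496521] [-0.31 -0.22 -0.36  0.  ]
loop [-0.0886605   0.01058897  0.06806853] [0.34 0.23 0.43 0.02]
flare [0.0442646 0.0285958 0.0833659] [-0.92 -0.64 -1.09  0.03]
[0.01459934 0.01245375 0.08      ]
[-0.024095    0.00847374  0.08      ]
[ 0.04733567 -0.00245806  0.08      ]
[-0.08836873  0.0136653   0.08      ]
```

View pics/w5c.png

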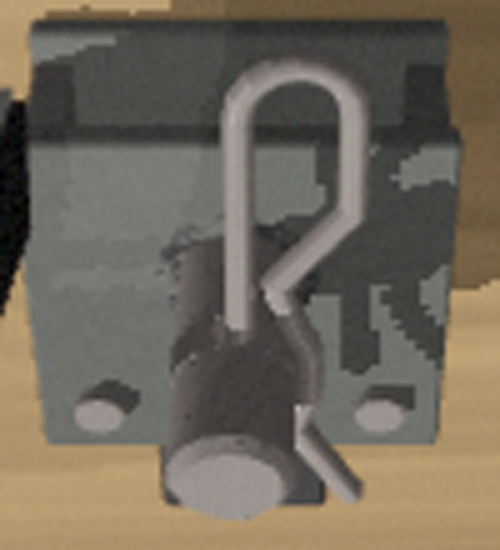

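```bash
python3 - <<'E'
from h import *
robot.sign_off(); print(robot.get_state()['time'])
E
```

```text
the job is handed in; nothing more can be done
the job is handed in; nothing more can be done
```

The R-clip is through the hitch pin's cross-hole with its bent leg snapped round the pin. It has been let go, the arm is clear, and the job was handed in at about 38 s of the 72 s allowed.

- **Finding the hole:** I gripped the loop, touched the pin's top lightly (about 2.5 N) to get its height, then felt along the near face. Several gentle touches missed, the strongest at about 6 N. The tip then went in freely with the grasp point 80.3 mm above the table.
- **Height disagreement:** The touch on the pin's top put the hole at 79 mm. The cameras gave 77 to 83 mm, and feeling suggested about 81 mm.
- **Pushing home:** The hump passed over with no more than about 4 N along the clip. That is below the 7 to 18 N stated, but readings were only taken between short moves, so a brief peak could have been missed. I went 1.5 mm past the computed home without feeling any wedging, came back to home and released.
- **After release:** Pictures show both humps on either side of the pin and the tip out at the far side. The tip measured 47 mm from the pin's axis against 48 mm nominal, within the camera error of about 2 mm. The loop droops about 7° in the hole's clearance.
- **Other parts:** The fork area, small clip, washer and carton look undisturbed in the last pictures. I did not measure the other parts again.

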